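# Sweep the tested samples off the granite plate

## Robot

A 7-joint arm with a two-finger parallel gripper is mounted at the origin on the work surface. World frame = base frame: x ahead of the robot, y to its left, z up, the work surface at z = 0. Lengths are in m, angles in rad, forces in N, time in s.
With the tool pointing down it reaches from about 0.375 to 0.925 m from the base axis. Payload 3.1 kg.
Tool frame: the origin (TCP) lies at the very end of the fingers, on their centre line; the grasp point (between the pads) lies 19 mm behind it; z points along the fingers, y is the line along which they close (so a half turn about z gives the same grasp; the last joint's range is limited). The gripper opens to 85 mm and grips with 20 to 120 N. Pads are 22 mm wide; open, the fingers measure 114 mm over their backs; the gripper's body (76 mm by 85 mm) begins 54 mm behind the grasp point. The pads swing forward as they close: fully open they stand 13 mm farther back than shut.
Start: joints at [-1.382, 0.383, 0.044, 1.598, -0.018, 1.161, -0.05], TCP at [0.184, 0.623, 0.231] pointing down, gripper open.
Joint ranges: [-2.61, 2.61], [-0.41, 2.15], [-1.48, 1.57], [0, 2.5], [-1.57, 4.71], [0.05, 1.97], [-2.85, 2.85]. Speed limits (rad/s): [2.79, 2.79, 3.14, 3.14, 3.14, 3.14, 3.14].

## Interface

Orientations are given as a rotation vector (axis times angle).
In Python, from plant import manip, grab_frame gives the robot as it stands.
- The arm moves only by the tool drive_tool, never from a script. Its argument "commands" is one flat list of numbers, 6 for each row, row after row: the shift along the tool's x, y, z in mm, then the turn, a rotation vector about the tool's x, y, z in degrees. In form: [dx, dy, dz, wx, wy, wz, dx, dy, dz, wx, wy, wz, ...]. A call has 1 to 20 rows; each row shifts and turns the commanded pose from where the row before left it, along the tool's axes as they then stand; what a row does not reach is not made up. A row lasts 1/10 s, in which the tool goes at most 50 mm and 8.59 degrees, less where a joint would pass 70% of its speed; a pose out of reach is approached as far as the arm can. A call with a gripper value outside its range is refused whole. "grip" is the closure, from 0 (fully open) to 1 (shut), set as the call begins (left out, the last holds). The fingers move at their own pace and stop on an object; "newtons" is the grip in N (left out, the last holds). Time passes only in rows, so rows that do not move let the fingers close. It gives the time, the measured TCP pose, the force, the opening and the grip force at its end, in the units of the state.
- manip.get_obs(): the state, without advancing time (a new reading comes with each control period).
- grab_frame(name): name is "side" or "top"; returns a dict with "img" (384x512x3 uint8, red, green, blue), "depth" (384x512 float32, m along the optical axis (not along the pixel's ray), 0 where there is no reading), "fovy" (degrees; the focal length in pixels is half the picture's height over the tangent of half this angle, whatever the lens; pixels are square), "cx", "cy" (the principal point, pixels), "pose" (4x4, takes a point from camera to world coordinates). Camera axes: x right, y up, looking along -z (the intrinsics and any distortion apply to the point x, -y, -z); pixel columns grow to the right and rows downward; lengths in m; the calibration is good to about 2 mm. A picture is of the moment at which its call begins.
- manip.job_done(): hands the job in; it is judged then, once.
The state is a dict: "time_s": time; "joint_positions": joint angles; "joint_velocities": joint speeds; "effort": joint torques, N m; "ee_pos": TCP position; "ee_rot": TCP orientation; "contact_force": force on the tool from outside, world axes, zero at the start; "moment": the same for the moment, N m; "opening": finger opening in m; "grip_force": force on a finger pad.
Only numpy, scipy, OpenCV 4.12 (cv2) and the standard library are available. Lean on these libraries where they do the work, as an engineer would, in place of code of your own. Each camera call takes 0.05 s, during which the arm holds its last target. There are 200 camera calls.

## Task

The three steel samples lying on the granite plate have been hardness-tested: sweep them with your fingertips over the edge of the plate into the blue bin that stands against it. Push them along the plate, do not lift any of them, and leave the other things on the plate, and the samples in the orange bin, where they are.

Things in the scene. Friction and masses are not known exactly. Their poses are not given: they have to be found in the camera images.
- plate: Black granite surface plate, 300 x 300 mm and 50 mm high, immovable, flat top without a rim. Origin: centre of its underside, on the bench (the top surface is 50 mm above the origin). Its y axis points along the plate from one bin to the other; its x axis points to the edge away from the robot. The three samples lie across the middle of the plate, spread along y.
- blue_bin: Blue plastic open-topped bin, 200 mm (x) x 110 mm (y) x 40 mm high, walls and floor about 3 mm, immovable and empty. Origin: centre of its underside, on the bench. It stands parallel to the plate with one long side 1.5 mm from the plate's edge at either the +y or the -y end, centred on that edge; its rim is 10 mm lower than the plate's top.
- orange_bin: Orange bin of the same size at the other end of the plate, immovable; holds two untested samples. Origin: centre of its underside.
- round_slice: Tested sample: round slice of steel bar, 30 mm diameter, 12 mm thick. Origin: centre of the underside. 50 to 100 g; slips round a narrow finger if pushed off centre. Starts flat on the plate, 40 mm or more clear of the next sample along the plate's y and 25 mm or more clear of the other things on the plate.
- square_slice: Tested sample: square slice of steel bar, 28 x 28 mm, 12 mm thick, lying with its sides within 20 degrees of the plate's axes. Origin: centre of the underside. 50 to 100 g; slips round a narrow finger if pushed off centre. Starts flat on the plate, 40 mm or more clear of the next sample along the plate's y and 25 mm or more clear of the other things on the plate.
- hex_slice: Tested sample: hexagonal slice of steel bar, 30 mm across flats, 12 mm thick, lying at any yaw. Origin: centre of the underside. 50 to 100 g; slips round a narrow finger if pushed off centre. Starts flat on the plate, 40 mm or more clear of the next sample along the plate's y and 25 mm or more clear of the other things on the plate.
- ref_block: Bystander: bright rectangular reference hardness block, 44 mm (x) x 70 mm (y) x 16 mm high, loose, on the plate near the edge away from the robot. Origin: centre of its underside.
- loupe: Bystander: white measuring loupe with a black band, 30 mm diameter, 48 mm high, standing loose on the plate near the edge towards the robot. Origin: centre of its underside.
- indenter: Bystander: steel indenter holder with a 28 mm round foot and a 12 mm stem, 34 mm high, standing loose on the plate near the edge towards the robot. Origin: centre of its underside.
- untested_round: Bystander: round steel slice lying in the orange bin, 30 mm diameter, 12 mm thick. Origin: centre of its underside.
- untested_square: Bystander: square steel slice lying in the orange bin, 28 x 28 x 12 mm. Origin: centre of its underside.
Things that resemble listed ones, but are neither listed nor needed, are in the scene too. What is shaped like the hex_slice but red is not meant.

How it is judged:
At the end, for the whole second after the job is handed in: All three tested samples lie at rest inside the blue bin, below its rim (each sample's origin within the bin's walls and less than 38 mm above the bench) (x of round_slice in the frame of blue_bin between -0.098 and 0.098 m and y of round_slice in the frame of blue_bin between -0.053 and 0.053 m and z of each of round_slice, square_slice, hex_slice in the frame of blue_bin below 0.038 m and linear speed of each of round_slice, square_slice, hex_slice below 0.03 m/s and x of square_slice in the frame of blue_bin between -0.098 and 0.098 m and y of square_slice in the frame of blue_bin between -0.053 and 0.053 m and x of hex_slice in the frame of blue_bin between -0.098 and 0.098 m and y of hex_slice in the frame of blue_bin between -0.053 and 0.053 m); the robot touches nothing.
It fails at once if a tested sample is lifted more than 12 mm off the plate (height (world z) of any of round_slice, square_slice, hex_slice above 0.062 m).
It fails at once if the loupe or the indenter holder is knocked over or shifted by more than 12 mm (distance of any of loupe, indenter from where it was at the start of the episode above 0.012 m or angle between any of loupe, indenter's own z axis and vertical above 0.5 rad).
It fails at once if the reference block or a sample in the orange bin is shifted by more than 15 mm (distance of any of ref_block, untested_round, untested_square from where it was at the start of the episode above 0.015 m).
It also fails if it takes over 58 s, if anything falls off the work surface, if the arm or the gripper's body presses on something with over 40 N, if the wrist force passes 120 N, or if a joint passes its speed limit or range.

## Working session

There is one attempt and no reset: what is moved stays moved. The work goes in short steps, Python scripts to look and compute and a tool call to move; the robot and the scene stay as the last step left them, time stands still between calls to the robot, and variables do not carry over. Pictures are saved under pics/ and viewed, at most 11 in all, crops included, and the job is handed in when it is done.

Besides the shell and the picture viewer there is one more tool, called after "Request:" as a command line: name --argument value ..., lists and objects as JSON in quotes. drive_tool: Moves the arm, as the interface text tells. Its arguments: {"type":"object","properties":{"commands":{"type":"array"},"grip":{"type":"number"},"newtons":{"type":"number"}},"required":["commands"]}

```bash
mkdir -p pics; python3 - <<'E'
from plant import manip, grab_frame
import cv2,numpy as np,pickle
for n in("top","side"):
    f=grab_frame(n);pickle.dump(f,open(n+".pkl","wb"))
    cv2.imwrite(f"pics/{n}0.png",f["img"][...,::-1]); print(n,{k:v for k,v in f.items() if k not in("img","depth")})
o=manip.get_obs();print(o["time_s"],o["ee_pos"],o["ee_rot"],o["opening"])
E
```

```text
top {'fovy': 42.48648860388317, 'cx': 260.8662028685909, 'cy': 191.85578746124733, 'pose': array([[ 0.02310102,  0.98582989, -0.16614982,  0.42918784],
       [-0.99905727,  0.02887439,  0.03241653,  0.02938703],
       [ 0.03675466,  0.16524433,  0.98556756,  0.94174559],
       [ 0.        ,  0.        ,  0.        ,  1.        ]])}
side {'fovy': 46.13367954791243, 'cx': 252.18255078025715, 'cy': 193.11948211905425, 'pose': array([[-9.24693613e-01,  2.81040158e-01, -2.56823193e-01,
         3.60549325e-01],
       [-3.80711451e-01, -6.83874253e-01,  6.22394406e-01,
         5.71887809e-01],
       [-7.16946792e-04,  6.73299662e-01,  7.39369360e-01,
         7.22393290e-01],
       [ 0.00000000e+00,  0.00000000e+00,  0.00000000e+00,
         1.00000000e+00]])}
0.1 [0.18361616 0.62262752 0.22997734] [-0.44869482 -3.10916991  0.00381788] 0.08500141819193627
```

View pics/top0.png

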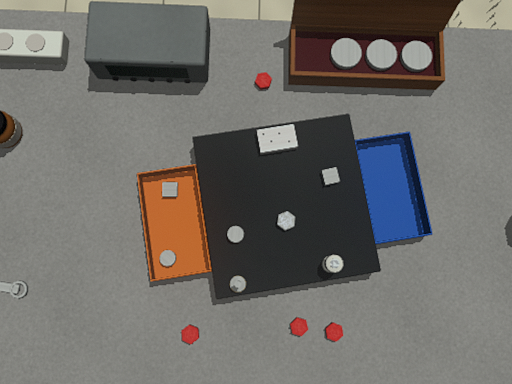

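View pics/side0.png

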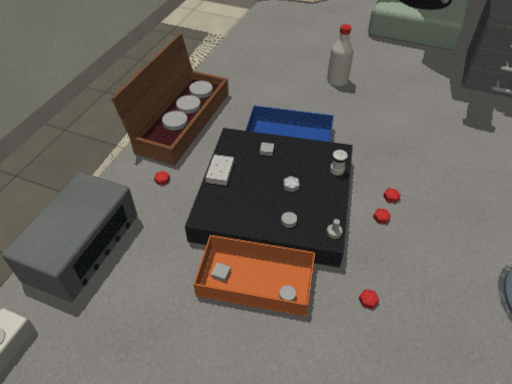

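The top view shows, on the plate, the round slice at (235,234), the hex at (286,221) and the square at (331,176). The blue bin is on the right (390,190).

Look-alikes:
- Untested samples in the orange bin at (170,190) and (168,258).
- Red hexes at (263,80), (190,334), (299,326) and (334,332).
- Boxed discs at (346,54), (381,54) and (417,55).
- Loupe at (333,264), indenter at (238,284) and block at (277,138).

I choose the three grey slices on the black plate.

```bash
cat > h.py <<'E'
import numpy as np,cv2
def cloud(f):
    h,w=f["depth"].shape;F=h/2/np.tan(np.radians(f["fovy"]/2));v,u=np.mgrid[:h,:w];d=f["depth"].astype(float)
    p=np.stack([(u-f["cx"])/F*d,-(v-f["cy"])/F*d,-d],-1)
    P=p@f["pose"][:3,:3].T+f["pose"][:3,3];P[d==0]=np.nan;return P
E
python3 - <<'E'
import pickle,cv2,numpy as np
from h import cloud
f=pickle.load(open("top.pkl","rb"));P=cloud(f);img=f["img"]
cv2.imwrite("pics/crop.png",cv2.resize(img[110:310,130:440][...,::-1],None,fx=2.5,fy=2.5,interpolation=cv2.INTER_CUBIC))
z=P[...,2]; hsv=cv2.cvtColor(img,cv2.COLOR_RGB2HSV)
dark=(np.abs(z-.05)<.006)&(img.max(2)<60)
n,l,s,c=cv2.connectedComponentsWithStats(dark.astype(np.uint8));k=1+s[1:,4].argmax()
q=P[l==k];print("plate z",np.median(q[:,2]));print(cv2.minAreaRect((q[:,:2]*1000).astype(np.float32)))
print(cv2.boxPoints(cv2.minAreaRect((q[:,:2]*1000).astype(np.float32))))
m=(img.min(2)>75)&(z>.0)&(hsv[...,1]<60)
for name,(u,v) in dict(round=(235,234),hex=(286,221),sq=(331,176),loupe=(333,264),ind=(238,284),ref=(277,138)).items():
    mm=np.zeros_like(m);mm[v-22:v+22,u-26:u+26]=1;mm&=(z>.056)
    n,l,s,c=cv2.connectedComponentsWithStats(mm.astype(np.uint8));k=1+s[1:,4].argmax();q=P[l==k]
    r=cv2.minAreaRect((q[:,:2]*1000).astype(np.float32))
    print(name,len(q),r,"z",np.percentile(q[:,2],[10,50,98]).round(4), c[k].round(1))
for nm,lo,hi in(("blue",100,130),("orange",5,20)):
    m=(hsv[...,0]>lo)&(hsv[...,0]<hi)&(hsv[...,1]>150)&(z>.03)&(P[...,0]<.75)
    n,l,s,c=cv2.connectedComponentsWithStats(cv2.dilate(m.astype(np.uint8),None));k=1+s[1:,4].argmax()
    q=P[m&(l==k)];print(nm,cv2.minAreaRect((q[:,:2]*1000).astype(np.float32)))
E
```

```text
plate z 0.04994045926959867
((561.1950073242188, -43.984832763671875), (298.9071350097656, 300.2758483886719), 10.737088203430176)
[[ 386.38696   75.68094]
 [ 442.3291  -219.3378 ]
 [ 736.00305 -163.6506 ]
 [ 680.0609   131.36813]]
round 215 ((501.0948486328125, 44.81564712524414), (27.03697395324707, 28.549867630004883), 0.24612730741500854) z [0.06   0.0621 0.0651] [234.7 233.4]
hex 247 ((527.7386474609375, -44.689422607421875), (29.600622177124023, 32.80350875854492), 82.67359161376953) z [0.0598 0.0619 0.0651] [285.4 219.9]
sq 235 ((612.3165283203125, -125.03424072265625), (28.109718322753906, 28.734254837036133), 15.631192207336426) z [0.0595 0.0616 0.0649] [329.9 175.4]
loupe 294 ((452.91461181640625, -125.26069641113281), (28.558374404907227, 29.586261749267578), 46.78678894042969) z [0.0644 0.0962 0.1007] [332. 263.]
ind 202 ((414.5275573730469, 38.52217102050781), (27.728729248046875, 24.585895538330078), 1.6454607248306274) z [0.0583 0.0612 0.0853] [237.  283.2]
ref 938 ((679.012939453125, -25.929977416992188), (45.25318908691406, 70.43609619140625), 11.18614673614502) z [0.0634 0.0658 0.0689] [276.4 138.2]
blue ((599.3521118164062, -246.99122619628906), (198.65011596679688, 110.18232727050781), 10.945377349853516)
orange ((523.3658447265625, 157.876953125), (200.00108337402344, 112.13557434082031), 10.637727737426758)
```

View pics/crop.png

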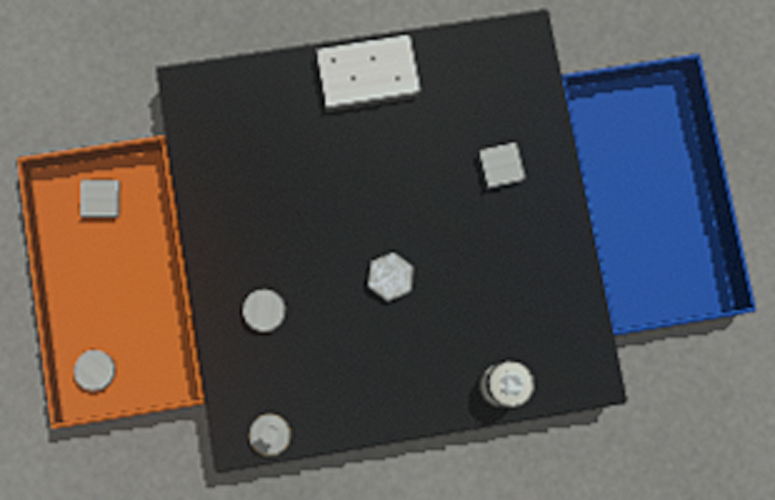

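The crop shows the plain round at (263,311), the hex at (390,276) and the square at (501,165), all on black granite, so the choice is confirmed. The plate is yawed about 10.8°.

In plate axes (mm) the samples are at:
- square (35,-89)
- hex (-33,6)
- round (-42,98)

First I turn the tool so its x axis lies along plate +y, with the fingers partly closed to cradle each sample.

Request:
drive_tool --commands '[0,0,0,0,0,8,0,0,0,0,0,8,0,0,0,0,0,8,0,0,0,0,0,8,0,0,0,0,0,8,0,0,0,0,0,8,0,0,0,0,0,8,0,0,0,0,0,6.7,0,0,0,0,0,0]' --grip 0.8 --newtons 20

```text
time_s: 1.0
ee_pos: [0.1836, 0.623, 0.2305]
ee_rot: [2.0, 2.422, -0.002]
contact_force: [0.2, -0.5, 0.2]
opening: 0.0172
grip_force: 0.0
```

```bash
cat >> h.py <<'E'
from scipy.spatial.transform import Rotation as R
def st():
    from plant import manip
    o=manip.get_obs();a=np.radians(10.8);ex=np.array([np.cos(a),np.sin(a)]);ey=np.array([-ex[1],ex[0]])
    d=(np.array(o["ee_pos"])[:2]-[.5612,-.044])*1000;M=R.from_rotvec(o["ee_rot"]).as_matrix()
    print("t",round(o["time_s"],2),"plate xy",(ex@d).round(1),(ey@d).round(1),"z",(1000*o["ee_pos"][2]).round(1),"toolx yaw from ey",(np.degrees(np.arctan2(M[1,0],M[0,0]))-100.8).round(2),"tilt z",M[:,2].round(3),"open",o["opening"],"F",np.round(o["contact_force"],1))
E
python3 -c "from h import st;st()"
```

```text
t 1.0 plate xy -245.9 725.9 z 230.5 toolx yaw from ey 0.09 tilt z [-0.    -0.001 -1.   ] open 0.01716250886755007 F [ 0.2 -0.5  0.2]
```

Request:
drive_tool --commands '[-26,9.4,0,0,0,0,-26,9.4,0,0,0,0,-26,9.4,0,0,0,0,-26,9.4,0,0,0,0,-26,9.4,0,0,0,0,-26,9.4,0,0,0,0,-26,9.4,0,0,0,0,-26,9.4,0,0,0,0,-26,9.4,0,0,0,0,-26,9.4,0,0,0,0,-26,9.4,0,0,0,0,-26,9.4,0,0,0,0,-26,9.4,0,0,0,0,-26,9.4,0,0,0,0,-26,9.4,0,0,0,0,-26,9.4,0,0,0,0,-26,9.4,0,0,0,0,-26,9.4,0,0,0,0,-26,9.4,0,0,0,0,-26,9.4,0,0,0,0]'

```text
time_s: 3.0
ee_pos: [0.4667, 0.1471, 0.2312]
ee_rot: [-1.997, -2.425, 0.0]
contact_force: [1.1, -0.0, 0.6]
opening: 0.0175
grip_force: 0.0
```

Request:
drive_tool --commands '[-26,9.4,0,0,0,0,-26,9.4,0,0,0,0,-26,9.4,0,0,0,0,-26,9.4,0,0,0,0,-26,9.4,0,0,0,0,-26,9.4,0,0,0,0,-26,9.4,0,0,0,0,-26,9.4,0,0,0,0,-26,9.4,0,0,0,0,-26,9.4,0,0,0,0,0,0,0,0,0,0,0,0,0,0,0,0]'

```text
time_s: 4.2
ee_pos: [0.6075, -0.0899, 0.2308]
ee_rot: [-2.0, -2.421, 0.001]
contact_force: [-0.1, 0.3, -0.5]
opening: 0.0172
grip_force: 0.0
```

```bash
python3 -c "from h import st;st()"
```

```text
t 4.2 plate xy 36.9 -53.8 z 230.8 toolx yaw from ey 0.07 tilt z [-0.001  0.    -1.   ] open 0.01724633862308542 F [-0.1  0.3 -0.5]
```

Request:
drive_tool --commands '[0,-1,25,0,0,0,0,-1,25,0,0,0,0,0,25,0,0,0,0,0,25,0,0,0,0,0,25,0,0,0,0,0,20,0,0,0,0,0,15,0,0,0,0,0,8,0,0,0,0,0,5,0,0,0,0,0,2,0,0,0,0,0,2,0,0,0,0,0,0,0,0,0]'

```text
time_s: 5.4
ee_pos: [0.6064, -0.0899, 0.0548]
ee_rot: [2.001, 2.421, 0.001]
contact_force: [-0.4, -0.3, 0.5]
opening: 0.0171
grip_force: 0.0
```

```bash
python3 - <<'E'
from h import *;st()
from plant import grab_frame
i=[cv2.resize(grab_frame(n)["img"][v:v+120,u:u+160],None,fx=2.4,fy=2.4,interpolation=cv2.INTER_CUBIC) for n,u,v in(("side",190,110),("top",260,120))]
cv2.imwrite("pics/sq.png",np.hstack(i)[...,::-1])
E
```

```text
t 5.4 plate xy 35.8 -53.5 z 54.8 toolx yaw from ey 0.07 tilt z [ 0.001  0.    -1.   ] open 0.01713688175296776 F [-0.4 -0.3  0.5]
```

View pics/sq.png

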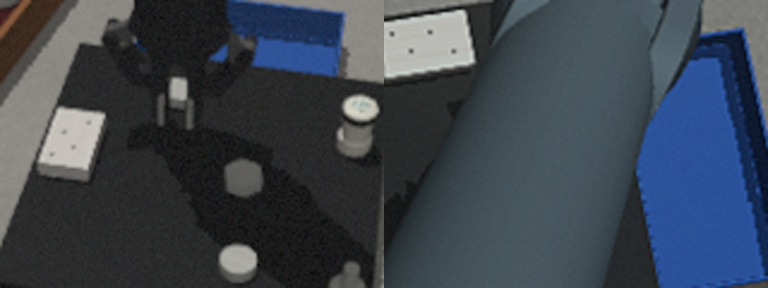

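In the left half (side view) the square at (178,92) sits between the two fingertips at (162,110) and (190,110). Next I push it over the edge.

Request:
drive_tool --commands '[-2,0,1,0,0,0,-4,0,1,0,0,0,-6,0,0,0,0,0,-7,0,0,0,0,0,-7,0,0,0,0,0,-7,0,0,0,0,0,-7,0,0,0,0,0,-7,0,0,0,0,0,-7,0,0,0,0,0,-7,0,0,0,0,0,-7,0,0,0,0,0,-7,0,0,0,0,0,-7,0,0,0,0,0,-7,0,0,0,0,0,-7,0,0,0,0,0,-7,0,0,0,0,0,0,0,0,0,0,0]'

```text
time_s: 7.2
ee_pos: [0.6252, -0.1929, 0.0525]
ee_rot: [2.003, 2.419, -0.001]
contact_force: [-0.7, -0.7, 0.2]
opening: 0.0168
grip_force: 0.0
```

```bash
python3 - <<'E'
from h import *;st()
from plant import grab_frame
i=[cv2.resize(grab_frame(n)["img"][v:v+120,u:u+160],None,fx=2.4,fy=2.4,interpolation=cv2.INTER_CUBIC) for n,u,v in(("side",190,90),("top",290,120))]
cv2.imwrite("pics/sq2.png",np.hstack(i)[...,::-1])
E
```

```text
t 7.2 plate xy 35.0 -158.3 z 52.5 toolx yaw from ey -0.04 tilt z [ 0.    -0.001 -1.   ] open 0.01679479858272793 F [-0.7 -0.7  0.2]
```

View pics/sq2.png

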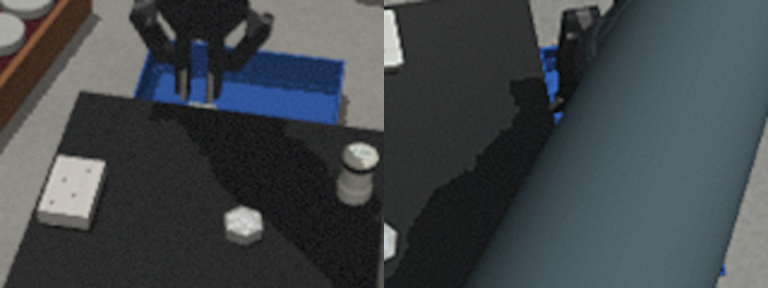

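The square at (203,103) shows just under the fingertips at the plate's edge and may be leaning. I lift, move towards the hex and check.

Request:
drive_tool --commands '[0,0,-15,0,0,0,0,0,-25,0,0,0,10,-3,-20,0,0,0,24,-8,0,0,0,0,24,-8,0,0,0,0,24,-8,0,0,0,0,24,-8,0,0,0,0,24,-8,0,0,0,0,24,-8,0,0,0,0,24,-8,0,0,0,0,24,-8,0,0,0,0,0,0,0,0,0,0,0,0,0,0,0,0]'

```text
time_s: 8.6
ee_pos: [0.5219, -0.0043, 0.1132]
ee_rot: [1.998, 2.424, 0.002]
contact_force: [-0.3, -0.2, 0.6]
opening: 0.0171
grip_force: 0.0
```

```bash
python3 - <<'E'
from h import *;st()
from plant import grab_frame
f=[grab_frame("side"),grab_frame("top")]
i=[cv2.resize(g["img"][v:v+120,u:u+160],None,fx=2.4,fy=2.4,interpolation=cv2.INTER_CUBIC) for g,u,v in((f[0],210,90),(f[1],290,120))]
cv2.imwrite("pics/sq3.png",np.hstack(i)[...,::-1])
a=np.radians(10.8);ex=np.array([np.cos(a),np.sin(a)]);ey=np.array([-ex[1],ex[0]])
for g in f:
    P=cloud(g);d=P[...,:2]*1000-[561.2,-44];x=d@ex;y=d@ey;hs=cv2.cvtColor(g["img"],cv2.COLOR_RGB2HSV)
    m=(np.abs(x)<95)&(y<-140)&(y>-255)&(P[...,2]<.07)&(hs[...,1]<70)&(g["img"].min(2)>50)
    print(m.sum(), np.percentile(np.c_[x[m],y[m],P[...,2][m]*1000],[5,50,95],axis=0).round(1) if m.sum() else "")
E
```

```text
t 8.6 plate xy -31.2 46.4 z 113.2 toolx yaw from ey 0.19 tilt z [ 0.002  0.001 -1.   ] open 0.017085600260972347 F [-0.3 -0.2  0.6]
1 [[  68.2 -141.8   47.4]
 [  68.2 -141.8   47.4]
 [  68.2 -141.8   47.4]]
214 [[  20.5 -193.5    6.9]
 [  33.  -180.6   14.8]
 [  46.1 -168.    17.4]]
```

View pics/sq3.png

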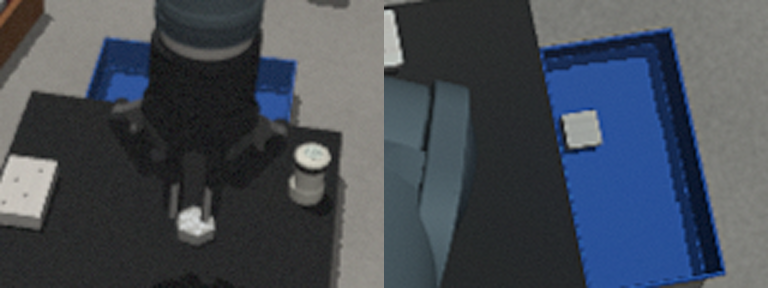

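The right half shows the square lying flat in the blue bin at (581,130). Next is the hex: descend and push.

Request:
drive_tool --commands '[0,-1,20,0,0,0,0,-1,20,0,0,0,0,0,12,0,0,0,0,0,6,0,0,0,0,0,2.5,0,0,0,0,0,0,0,0,0,-4,0,0,0,0,0,-6,0,0,0,0,0,-6,0,0,0,0,0,-6,0,0,0,0,0,-7,0,0,0,0,0,-7,0,0,0,0,0,-7,0,0,0,0,0,-7,0,0,0,0,0,-7,0,0,0,0,0,-7,0,0,0,0,0,-7,0,0,0,0,0,-7,0,0,0,0,0,-7,0,0,0,0,0,-7,0,0,0,0,0]'

```text
time_s: 10.7
ee_pos: [0.5369, -0.0965, 0.0517]
ee_rot: [-2.001, -2.422, 0.0]
contact_force: [-0.1, 0.2, 0.3]
opening: 0.017
grip_force: 0.3
```

```bash
python3 - <<'E'
from h import *;st()
from plant import grab_frame
i=[cv2.resize(grab_frame(n)["img"][v:v+120,u:u+160],None,fx=2.4,fy=2.4,interpolation=cv2.INTER_CUBIC) for n,u,v in(("side",210,90),("top",260,140))]
cv2.imwrite("pics/hx.png",np.hstack(i)[...,::-1])
E
```

```text
t 10.7 plate xy -33.7 -47.0 z 51.7 toolx yaw from ey 0.07 tilt z [-0. -0. -1.] open 0.017025303869087086 F [-0.1  0.2  0.3]
```

View pics/hx.png

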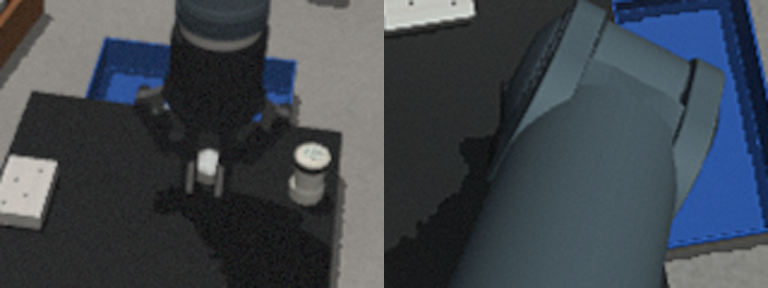

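The hex at (207,163) is cradled between the fingertips. I carry on.

Request:
drive_tool --commands '[-7,0,-0.5,0,0,0,-7,0,0,0,0,0,-7,0,0,0,0,0,-7,0,0,0,0,0,-7,0,0,0,0,0,-7,0,0,0,0,0,-7,0,0,0,0,0,-7,0,0,0,0,0,-7,0,0,0,0,0,-7,0,0,0,0,0,-7,0,0,0,0,0,-7,0,0,0,0,0,-7,0,0,0,0,0,-7,0,0,0,0,0,-7,0,0,0,0,0,-7,0,0,0,0,0,0,0,0,0,0,0,0,0,0,0,0,0]'

```text
time_s: 12.6
ee_pos: [0.5579, -0.2061, 0.0522]
ee_rot: [-2.001, -2.421, 0.0]
contact_force: [0.2, -0.1, -0.1]
opening: 0.0173
grip_force: 0.0
```

```bash
python3 -c "from h import st;st()"
```

```text
t 12.6 plate xy -33.6 -158.6 z 52.2 toolx yaw from ey 0.04 tilt z [-0.  0. -1.] open 0.01727079300506996 F [ 0.2 -0.1 -0.1]
```

Request:
drive_tool --commands '[0,0,-15,0,0,0,0,0,-25,0,0,0,2.5,0,-20,0,0,0,24,-1.2,0,0,0,0,24,-1.2,0,0,0,0,24,-1.2,0,0,0,0,24,-1.2,0,0,0,0,24,-1.2,0,0,0,0,24,-1.2,0,0,0,0,24,-1.2,0,0,0,0,24,-1.2,0,0,0,0,24,-1.2,0,0,0,0,24,-1.2,0,0,0,0,24,-1.2,0,0,0,0,24,-1.2,0,0,0,0,0,0,0,0,0,-4.8,0,0,0,0,0,-4.8,0,0,0,0,0,0,0,0,0,0,0,0]'

```text
time_s: 14.5
ee_pos: [0.4893, 0.0768, 0.1129]
ee_rot: [1.794, 2.579, 0.002]
contact_force: [-0.2, -0.5, -0.4]
opening: 0.0172
grip_force: 0.0
```

```bash
cat > see.py <<'E'
import sys
from h import *;st()
from plant import grab_frame
f=[grab_frame("side"),grab_frame("top")]
i=[cv2.resize(g["img"][v:v+120,u:u+160],None,fx=2.4,fy=2.4,interpolation=cv2.INTER_CUBIC) for g,u,v in((f[0],210,130),(f[1],280,120))]
cv2.imwrite(sys.argv[1],np.hstack(i)[...,::-1])
a=np.radians(10.8);ex=np.array([np.cos(a),np.sin(a)]);ey=np.array([-ex[1],ex[0]])
P=cloud(f[1]);d=P[...,:2]*1000-[561.2,-44];x=d@ex;y=d@ey;hs=cv2.cvtColor(f[1]["img"],cv2.COLOR_RGB2HSV)
m=(np.abs(x)<95)&(y<-140)&(y>-255)&(P[...,2]<.07)&(hs[...,1]<70)&(f[1]["img"].min(2)>50)
n,l,s,c=cv2.connectedComponentsWithStats(m.astype(np.uint8))
for k in range(1,n):
    if s[k,4]>30: print(s[k,4],np.percentile(np.c_[x,y,P[...,2]*1000] if 0 else np.stack([x,y,P[...,2]*1000],-1)[l==k],[5,50,95],axis=0).round(1).tolist())
E
python3 see.py pics/rd.png
```

```text
t 14.5 plate xy -48.0 132.2 z 112.9 toolx yaw from ey 9.57 tilt z [ 0.001  0.001 -1.   ] open 0.017211305891647554 F [-0.2 -0.5 -0.4]
215 [[20.5, -193.2, 8.6], [33.2, -180.8, 15.0], [46.2, -167.8, 17.1]]
228 [[-52.2, -199.4, 8.5], [-39.3, -185.7, 14.7], [-26.3, -172.8, 17.6]]
```

View pics/rd.png

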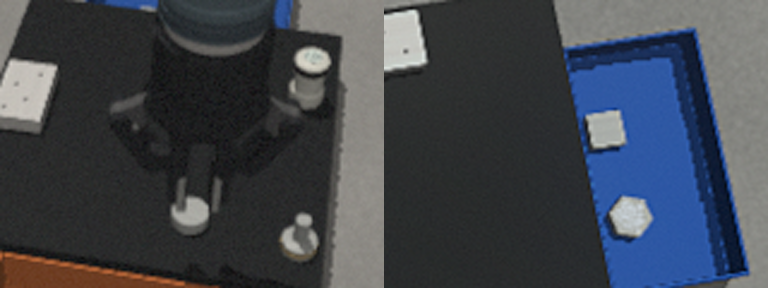

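The right half shows the square at (605,130) and the hex at (630,217) lying flat in the bin. In the left half the round at (190,215) is in line with the raised fingers. Next I descend behind it and push.

Request:
drive_tool --commands '[0,0,20,0,0,0,0,0,20,0,0,0,0,0,12,0,0,0,0,0,6,0,0,0,0,0,2,0,0,0,0,0,0,0,0,0,-4,0,0,0,0,0,-5,0,0,0,0,0,-6,0,0,0,0,0,-6,0,0,0,0,0,-7,0,0,0,0,0,-7,0,0,0,0,0,-7,0,0,0,0,0,-7,0,0,0,0,0,-7,0,0,0,0,0,-7,0,0,0,0,0,-7,0,0,0,0,0,-7,0,0,0,0,0,-7,0,0,0,0,0,-7,0,0,0,0,0]'

```text
time_s: 16.6
ee_pos: [0.521, -0.0091, 0.0522]
ee_rot: [-1.791, -2.581, 0.0]
contact_force: [-0.8, 1.1, 1.1]
opening: 0.0174
grip_force: 0.3
```

```bash
python3 see.py pics/rd2.png
```

```text
t 16.6 plate xy -32.9 41.8 z 52.2 toolx yaw from ey 9.67 tilt z [-0. -0. -1.] open 0.01735525119225468 F [-0.8  1.1  1.1]
214 [[20.6, -193.0, 6.2], [33.2, -181.0, 14.7], [46.1, -167.8, 17.5]]
229 [[-52.2, -199.3, 9.5], [-39.3, -185.3, 14.6], [-26.5, -172.1, 17.3]]
```

View pics/rd2.png

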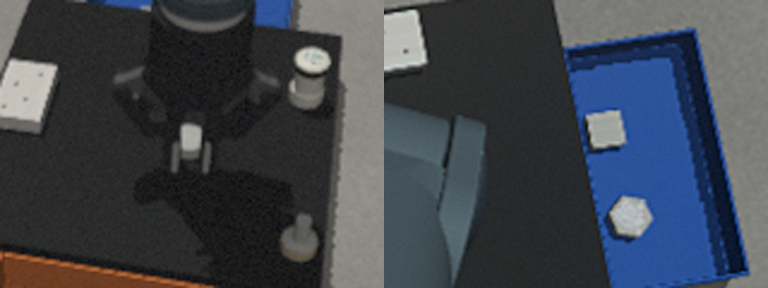

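The round at (190,138) is cradled between the fingertips. I push the rest of the way.

Request:
drive_tool --commands '[-7,0,0,0,0,0,-7,0,0,0,0,0,-7,0,0,0,0,0,-7,0,0,0,0,0,-7,0,0,0,0,0,-7,0,0,0,0,0,-7,0,0,0,0,0,-7,0,0,0,0,0,-7,0,0,0,0,0,-7,0,0,0,0,0,-7,0,0,0,0,0,-7,0,0,0,0,0,-7,0,0,0,0,0,-7,0,0,0,0,0,-7,0,0,0,0,0,-7,0,0,0,0,0,-7,0,0,0,0,0,-7,0,0,0,0,0,-7,0,0,0,0,0,-7,0,0,0,0,0]'

```text
time_s: 18.7
ee_pos: [0.57, -0.1402, 0.0523]
ee_rot: [-1.791, -2.581, -0.0]
contact_force: [-0.4, 0.8, 0.0]
opening: 0.0172
grip_force: 0.1
```

Request:
drive_tool --commands '[-7,0,0,0,0,0,-7,0,0,0,0,0,-7,0,0,0,0,0,-7,0,0,0,0,0,-7,0,0,0,0,0,-7,0,0,0,0,0,-7,0,0,0,0,0,-7,0,0,0,0,0,-7,0,0,0,0,0,0,0,0,0,0,0,0,0,0,0,0,0,0,0,-15,0,0,0,0,0,-25,0,0,0,10,0,-25,0,0,0,25,0,0,0,0,0,25,0,0,0,0,0,25,0,0,0,0,0,25,0,0,0,0,0,25,0,0,0,0,0,0,0,0,0,0,0]'

```text
time_s: 20.7
ee_pos: [0.5438, -0.067, 0.1177]
ee_rot: [-1.781, -2.584, -0.004]
contact_force: [0.0, 0.8, -0.1]
opening: 0.017
grip_force: 0.0
```

```bash
python3 see.py pics/fin.png
```

```text
t 20.7 plate xy -21.4 -19.3 z 117.7 toolx yaw from ey 10.05 tilt z [-0.001  0.004 -1.   ] open 0.016963810233856087 F [ 0.   0.8 -0.1]
144 [[-53.1, -200.7, 6.1], [-42.6, -190.0, 14.5], [-28.7, -178.8, 17.0]]
```

View pics/fin.png

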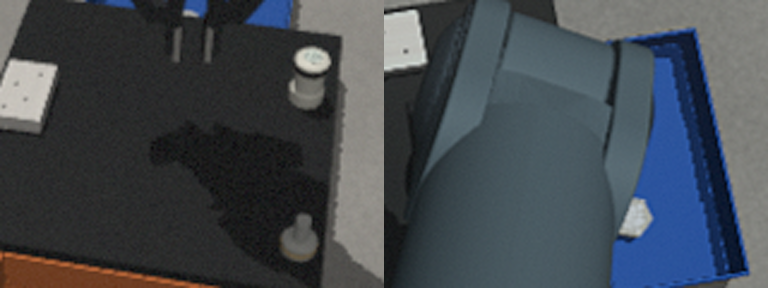

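The arm hides the bin, and the plate's middle is clear. I back off further to see.

Request:
drive_tool --commands '[25,0,-5,0,0,0,25,0,-5,0,0,0,25,0,-5,0,0,0,25,0,-5,0,0,0,25,0,-5,0,0,0,25,0,-5,0,0,0,0,0,0,0,0,0,0,0,0,0,0,0]'

```text
time_s: 21.6
ee_pos: [0.493, 0.0674, 0.1479]
ee_rot: [1.791, 2.579, 0.001]
contact_force: [0.3, -0.4, -0.6]
opening: 0.0171
grip_force: 0.0
```

```bash
python3 see.py pics/fin2.png
```

```text
t 21.6 plate xy -46.1 122.3 z 147.9 toolx yaw from ey 9.65 tilt z [ 0.002 -0.    -1.   ] open 0.017111493584694853 F [ 0.3 -0.4 -0.6]
214 [[20.4, -193.6, 9.2], [33.3, -180.8, 14.7], [46.1, -167.5, 17.5]]
196 [[-12.7, -194.6, 6.0], [-0.6, -182.1, 14.8], [12.3, -170.0, 17.4]]
226 [[-52.2, -199.1, 8.9], [-39.4, -185.5, 14.7], [-26.7, -172.6, 17.6]]
```

View pics/fin2.png

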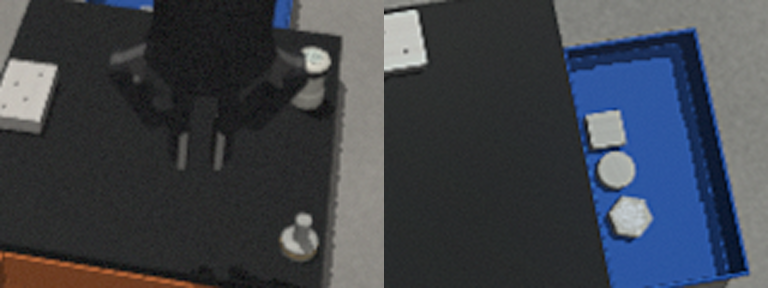

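The square (605,130), round (616,170) and hex (630,217) all lie flat in the blue bin. The loupe, indenter and block have not moved.

```bash
python3 -c "from plant import manip;print(manip.job_done())"
```

```text
the job is handed in; nothing more can be done
None
```

I swept all three tested samples into the blue bin, where the last picture shows them lying flat, and handed the job in at about 22 s; the judge's result was not shown.

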